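Cap a sample vial on the guarded press

TASK

Push the blue plate of the vial shuttle with the fingertips until the shuttle is fully home in the capping press; only then reach down through the window of the yellow-edged guard, press the red lever all the way down, keep it down for two seconds, and draw back out so that it springs up. Do not touch the guard at any time. Nothing here needs grasping or lifting, and the glassware and bottles around the press stay where they are.

Things in the scene. Friction and masses are not known exactly. Their poses are not given: they have to be found in the camera images.
- press: the vial capping press, fixed to the table. Origin on the table top straight below the lever pad's centre. Its x axis (level) is the direction in which the shuttle is pushed home and points to the lever's hinge; z is up. Grey base plate x -85 to 165 mm, y -90 to 90 mm, 10 mm high.
- guard: the guard on the press, same origin and axes: a closed hood, x -80 to 160 mm, y -85 to 85 mm, top at z = 140 mm, clear walls, top plate 8 mm thick with a yellow border round the window. The front wall (x = -80) has a slot for the shuttle, 75 mm wide and 100 mm high. Must not be touched.
- window (a point): centre of the guard's only top opening, in the plane of the guard's top face (140 mm above the table). The window is square, 110 x 110 mm, its sides along the press's x and y axes; the lever pad is right below its middle
- lever_pad (a point): centre of the top of the red lever pad (44 mm along the press's x, 50 mm along y). Up: 12 mm below the window's plane (128 mm above the table). It goes down 26 mm to its stop
- lever (a joint): angle of the press lever, rad: 0 up (at rest), 0.2 fully down at its stop. Its hinge is 130 mm beyond the pad along the press's x. A spring returns it: about 3 N at the pad to start it, about 6 N fully down
- push_face (a point): centre of the outer (-x) side of the shuttle's blue push plate, 50 mm above the table; the plate is 70 mm wide (along y), 6 mm thick, from 12 to 80 mm above the table, and stands in front of the guard: its outer side is 205 mm from the press's origin fully out, 145 mm when home. Push it along the press's +x
- shuttle (a joint): travel of the shuttle, m: 0 fully out, 0.060 fully home at its stop (the amber vial clamped on it then stands under the lever). Slides stiffly, about 2 N, and stays where it is left
- amber_a: amber reagent bottle, black cap, 68 mm wide, 150 mm tall, standing loose; origin at the centre of its underside; to be left alone
- amber_b: amber reagent bottle like amber_a; origin at the centre of its underside; to be left alone
- amber_c: amber reagent bottle like amber_a; origin at the centre of its underside; to be left alone
- wash: white plastic bottle, 64 mm wide, 160 mm tall, standing loose; origin at the centre of its underside; to be left alone
- beaker: empty glass beaker, 76 mm wide, 100 mm tall, standing loose beside the press; origin at the centre of its underside; to be left alone
- flask: conical glass flask, 68 mm wide at the foot, 108 mm tall, standing loose near the press; origin at the centre of its underside; to be left alone
- spare_vial: small amber vial, 24 mm wide, 58 mm tall, standing loose near the press; origin at the centre of its underside; to be left alone
- tube_rack: white test-tube rack, 80 x 190 x 74 mm (tubes up to 112 mm), standing loose; origin at the centre of its underside; to be left alone

How it is judged:
By the outcome, as a careful person would: the job done as asked, in the order asked, and still so for the second after the job is handed in, with the robot touching nothing.
It also fails if it takes over 54 s, if anything falls off the work surface, if the arm or the gripper's body presses on something with over 40 N, if the wrist force passes 120 N, or if a joint passes its speed limit or range.

ROBOT

A 6-joint arm with a two-finger parallel gripper is mounted at the origin on the work surface. World frame = base frame: x ahead of the robot, y to its left, z up, the work surface at z = 0. Lengths are in m, angles in rad, forces in N, time in s.
With the tool pointing down it reaches from about 0.275 to 1 m from the base axis. Payload 8.4 kg.
Tool frame: the origin (TCP) lies at the very end of the fingers, on their centre line; the grasp point (between the pads) lies 19 mm behind it (robot.pinch_z is the distance from the TCP to the grasp point, in m); z points along the fingers, y is the line along which they close (so a half turn about z gives the same grasp; the last joint's range is limited). The gripper opens to 85 mm and grips with 20 to 120 N. Pads are 22 mm wide; open, the fingers measure 114 mm over their backs; the gripper's body (76 mm by 85 mm) begins 54 mm behind the grasp point. The pads swing forward as they close: fully open they stand 13 mm farther back than shut.
Start: joints at [1.347, 0.353, 1.633, -0, 1.155, -0.002], TCP at [0.137, 0.61, 0.195] pointing down, gripper open.
Joint ranges: [-2.63, 2.63], [-0.92, 2.1], [0.06, 2.66], [-1.3, 4.44], [0, 2.69], [-3.02, 3.02]. Speed limits (rad/s): [2.22, 2.22, 2.79, 3.14, 3.14, 3.14].

INTERFACE

Orientations are given as a unit quaternion [x, y, z, w].
In Python, from cell import status, viewer, robot gives the robot as it stands.
- The arm moves only by the tool carry_out, never from a script. Its argument "motion" is a list that holds one entry, the list of rows, each a list of 4 numbers: the shift along the tool's x, y, z in m, then the turn about the tool's z in rad. A call has 1 to 20 rows; each row shifts and turns the commanded pose from where the row before left it, along the tool's axes as they then stand; what a row does not reach is not made up. A row lasts 1/10 s, in which the tool goes at most 50 mm and 8.59 degrees, less where a joint would pass 70% of its speed; a pose out of reach is approached as far as the arm can. A call is refused whole if a number of a shift passes 0.05 or a number of a turn 0.15, either way. A call with a gripper value outside its range is refused whole. "grip" is the opening, from -1 (shut) to 1 (fully open), so that 0 is half open, set as the call begins (left out, the last holds). The fingers move at their own pace and stop on an object; "squeeze" is the grip in N (left out, the last holds). Time passes only in rows, so rows that do not move let the fingers close. It gives the time, the measured TCP pose, the force, the opening and the grip force at its end, in the units of the state.
- status.read_state(): the state, without advancing time (a new reading comes with each control period).
- viewer.read_camera(name): name is "scene" or "top" or "wrist"; returns the picture (420x560x3 uint8, red, green, blue); there is no depth.
- viewer.camera_params(name): a dict with "K" (3x3 intrinsics, pixels), "rvec" (rotation vector, rad) and "tvec" (3), from world to camera coordinates, as OpenCV has them; the wrist camera has in their place "hand_eye" (4x4, takes a point from camera to tool coordinates, whose origin is the TCP and whose axes are the flange's). Camera axes: x right, y down, z forward; pixel columns grow to the right and rows downward; lengths in m; the calibration is good to about 2 mm. A picture is of the moment at which its call begins: read the wrist's pose just before it. camera_params takes no time and is no camera call.
- robot.hand_in(): hands the job in; it is judged then, once.
The state is a dict: "clock": time; "joint_pos": joint angles; "joint_velocities": joint speeds; "tau": joint torques, N m; "ee_pos": TCP position; "eef_rot": TCP orientation; "ft_force": force on the tool from outside, world axes, zero at the start; "wrist_torque": the same for the moment, N m; "grip_width": finger opening in m; "grasp_force": force on a finger pad.
Only numpy, scipy, OpenCV 4.12 (cv2) and the standard library are available. Lean on these libraries where they do the work, as an engineer would, in place of code of your own. Each camera call takes 0.05 s, during which the arm holds its last target. There are 200 camera calls.

## Working session

There is one attempt and no reset: what is moved stays moved. The work goes in short steps, Python scripts to look and compute and a tool call to move; the robot and the scene stay as the last step left them, time stands still between calls to the robot, and variables do not carry over. Pictures are saved under pics/ and viewed, at most 13 in all, crops included, and the job is handed in when it is done.

Besides the shell and the picture viewer there is one more tool, called after "Emit:" by a JSON object that holds its "method" and its "body". carry_out: Moves the arm, as the interface text tells. Its arguments: {"type":"object","properties":{"motion":{"type":"array"},"grip":{"type":"number"},"squeeze":{"type":"number"}},"required":["motion"]}

```bash
mkdir -p pics; ls; python3 - <<'E'
from cell import status, viewer, robot
import cv2
s=status.read_state(); print(s)
for n in ("scene","top"):
    im=viewer.read_camera(n); cv2.imwrite(f"pics/{n}0.png",im[:,:,::-1]); p=viewer.camera_params(n); print(n,p)
print(viewer.camera_params("wrist"))
E
```

```text
pics
{'clock': 0.0, 'joint_pos': array([ 1.34658861e+00,  3.53667998e-01,  1.63413939e+00, -3.91175011e-05,
        1.15524024e+00, -2.39177336e-03]), 'joint_velocities': array([-0.00025837, -0.00033798,  0.00220099, -0.00109447, -0.00103644,
        0.00132704]), 'tau': array([ 1.26798572e-03, -6.05269575e+01, -3.42061508e+01,  6.07464312e-05,
        9.59143013e-03, -8.84466772e-06]), 'ee_pos': array([0.13738759, 0.60915255, 0.19474709]), 'eef_rot': array([ 1.10672852e-01,  9.93856625e-01, -7.24847268e-04, -6.44744070e-05]), 'ft_force': array([-0.07467348,  0.48972553,  0.97491409]), 'wrist_torque': array([ 0.04495257, -0.01243392,  0.01397049]), 'grasp_force': 0.0, 'grip_width': 0.08522708105071644}
scene {'K': array([[489.15069068,   0.        , 280.39974668],
       [  0.        , 489.15069068, 212.55516687],
       [  0.        ,   0.        ,   1.        ]]), 'rvec': array([ 1.32256359,  2.0204513 , -1.00890998]), 'tvec': array([ 0.19533768, -0.25083741,  1.95385398])}
top {'K': array([[510.22255488,   0.        , 277.45327878],
       [  0.        , 510.22255488, 203.76131137],
       [  0.        ,   0.        ,   1.        ]]), 'rvec': array([ 2.14749128, -2.14927742,  0.16150847]), 'tvec': array([0.03073498, 0.60447664, 1.61087676])}
{'K': array([[338.70077161,   0.        , 276.6772912 ],
       [  0.        , 338.70077161, 209.52560136],
       [  0.        ,   0.        ,   1.        ]]), 'hand_eye': array([[-1.73278703e-05, -9.57445093e-01, -2.88615476e-01,
         7.21920348e-02],
       [ 9.99999423e-01, -3.26537444e-04,  1.02320851e-03,
        -4.57313850e-05],
       [-1.07390973e-03, -2.88615292e-01,  9.57444547e-01,
        -1.79374383e-01],
       [ 0.00000000e+00,  0.00000000e+00,  0.00000000e+00,
         1.00000000e+00]])}
```

View pics/scene0.png

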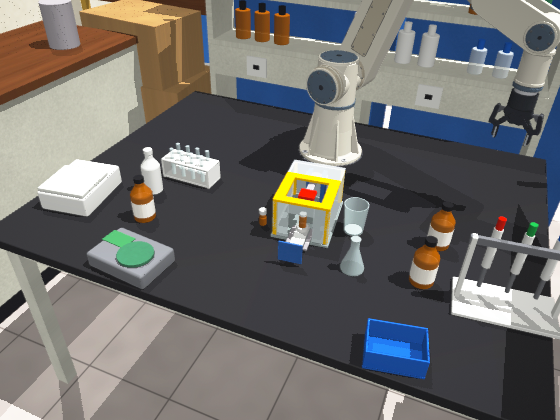

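View pics/top0.png

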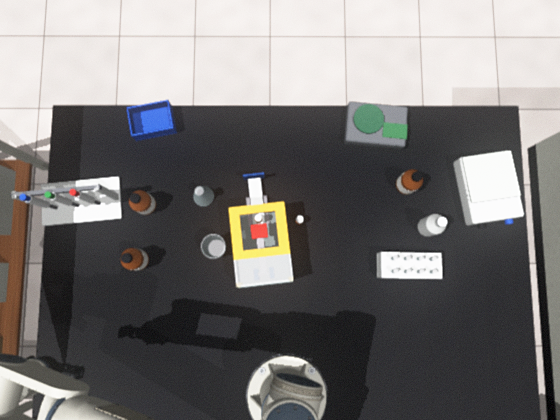

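```bash
cat > h.py <<'E'
import numpy as np, cv2
from scipy.spatial.transform import Rotation as R
from cell import status, viewer
def pose(n, s=None):
    p=viewer.camera_params(n)
    if n!="wrist":
        M=cv2.Rodrigues(p["rvec"])[0]; return p["K"], M.T, -M.T@p["tvec"]
    T=np.eye(4); T[:3,:3]=R.from_quat(s["eef_rot"]).as_matrix(); T[:3,3]=s["ee_pos"]; T=T@p["hand_eye"]
    return p["K"],T[:3,:3],T[:3,3]
def plane(cam, px, z):
    K,M,c=cam; px=np.atleast_2d(px).astype(float)
    d=(M@np.linalg.inv(K)@np.c_[px,np.ones(len(px))].T).T
    return (c+d*((z-c[2])/d[:,2])[:,None])[:,:2]
def masks(rgb):
    h=cv2.cvtColor(rgb,cv2.COLOR_RGB2HSV); i=lambda a,b:cv2.inRange(h,a,b)
    return dict(yellow=i((22,150,120),(34,255,255)), red=i((0,200,100),(4,255,255))|i((176,200,100),(180,255,255)), blue=i((100,150,50),(120,255,255)))
def blobs(m,n=4,amin=15):
    c,_=cv2.findContours(m,cv2.RETR_EXTERNAL,cv2.CHAIN_APPROX_NONE)
    return sorted([x for x in c if cv2.contourArea(x)>=amin],key=cv2.contourArea)[::-1][:n]
E
python3 - <<'E'
from h import *
im=cv2.imread("pics/top0.png")[:,:,::-1].copy(); m=masks(im); cam=pose("top")
print("cam",cam[2])
for n,z in(("yellow",.14),("red",.128),("blue",.08)):
    for c in blobs(m[n]):
        w=plane(cam,c[:,0],z); r=cv2.minAreaRect(w.astype(np.float32)*1000)
        print(n,c[:,0].mean(0),cv2.contourArea(c),r)
for n,px,z in(("flask",(203,197),.05),("beaker",(213,246),.05),("spare",(299,219),.05),("amber",(410,182),.1),("amb",(143,203),.1),("amb",(135,258),.1)): print(n,plane(cam,px,z))
E
```

```text
cam [0.36524425 0.03855678 1.68118131]
blue [145.92165899 119.4516129 ] 1088.5 ((874.8574829101562, 442.18402099609375), (115.88947296142578, 143.9654541015625), 10.895698547363281)
blue [253.         174.33333333] 29.0 ((693.8193359375, 108.489013671875), (63.91839599609375, 9.776663780212402), 89.99070739746094)
blue [ 23.71428571 197.14285714] 27.5 ((622.8696899414062, 833.8265380859375), (26.207178115844727, 16.053287506103516), 89.97566223144531)
blue [508.70588235 221.29411765] 21.5 ((543.7740478515625, -700.3458251953125), (22.612234115600586, 12.724133491516113), 89.96247863769531)
flask [[0.62582226 0.27109035]]
beaker [[0.46751178 0.23605956]]
spare [[ 0.5540186  -0.03900757]]
amber [[ 0.66550237 -0.38784626]]
amb [[0.59890307 0.45116334]]
amb [[0.42768374 0.4694577 ]]
```

```bash
python3 - <<'E'
from h import *
im=cv2.imread("pics/top0.png")[:,:,::-1].copy(); h=cv2.cvtColor(im,cv2.COLOR_RGB2HSV)
print(h[231,259],h[210,236],h[205,260],h[250,236],h[231,252])
E
sed -i 's/(22,150,120),(34/(20,150,120),(34/; ' h.py
python3 - <<'E'
from h import *
im=cv2.imread("pics/top0.png")[:,:,::-1].copy(); h=cv2.cvtColor(im,cv2.COLOR_RGB2HSV)
roi=h[195:265,225:298]; b=roi[(roi[...,1]>150)&(roi[...,2]>110)]
print(np.unique(b[:,0],return_counts=True))
E
```

```text
[  2 174 246] [ 27 145 251] [ 27 136 251] [ 28 140 251] [  2 180 250]
(array([ 1,  2,  3, 19, 20, 21, 22, 23, 24, 25, 26, 27, 28], dtype=uint8), array([ 29, 173,   1,   1,   9,  35,  44,  38,  21,  24,  19,  29,   2]))
```

```bash
sed -i 's/(20,150,120),(34/(19,110,120),(34/; s/(0,200,100),(4/(0,140,100),(4/; s/(176,200/(176,140/' h.py
cat > m.py <<'E'
from h import *
def meas(n,im,s=None):
    m=masks(im); cam=pose(n,s)
    for k,z in(("yellow",.14),("red",.128),("blue",.08)):
        for c in blobs(m[k],3,25):
            w=plane(cam,c[:,0],z); r=cv2.minAreaRect(w.astype(np.float32)*1000)
            print(k,c[:,0].mean(0).round(),cv2.contourArea(c),np.round(r[0],1),np.round(r[1],1),round(r[2],1))
    # window hole corners
    c,hh=cv2.findContours(m["yellow"],cv2.RETR_CCOMP,cv2.CHAIN_APPROX_NONE)
    for x,q in zip(c,hh[0]):
        if q[3]>=0 and cv2.contourArea(x)>300:
            r=cv2.minAreaRect((plane(cam,x[:,0],.14)*1000).astype(np.float32)); print("hole",np.round(r[0],1),np.round(r[1],1),round(r[2],1))
E
python3 - <<'E'
from m import *
meas("top",cv2.imread("pics/top0.png")[:,:,::-1].copy())
meas("scene",cv2.imread("pics/scene0.png")[:,:,::-1].copy())
E
```

```text
yellow [259. 230.] 2913.0 [511.9  87.8] [160.7 174.6] 6.4
red [259. 231.] 183.0 [509.4  88.7] [42.2 49.1] 7.2
blue [146. 119.] 1088.5 [874.9 442.2] [115.9 144. ] 10.9
blue [253. 174.] 29.0 [693.8 108.5] [63.9  9.8] 90.0
blue [ 24. 197.] 27.5 [622.9 833.8] [26.2 16.1] 90.0
hole [509.8  87.6] [116.2 113.7] 5.4
yellow [305. 206.] 1935.5 [586.9 102.3] [327.9 181.5] 10.7
yellow [130.  11.] 935.5 [ -970.9 -1678.4] [806.6 411.3] 82.1
red [307. 194.] 151.5 [516.3  89.6] [55.9 51.1] 5.9
red [501. 223.] 97.0 [425.6 633.4] [22.1 74.6] 84.6
blue [396. 348.] 3213.0 [930.8 454.4] [142.8 140.9] 11.4
blue [459. 129.] 2993.5 [-242.5  433. ] [231.1 537.6] 0.3
blue [458.  41.] 2462.5 [-1481.1   298.6] [733.1 743.8] 0.2
hole [514.6  89. ] [107.3 110.6] 6.4
```

Emit:
{"method": "carry_out", "body": {"motion": [[[0, 0, -0.03, -0.083], [0, 0, -0.03, -0.083], [0, 0, -0.03, -0.083], [0, 0, -0.03, -0.083], [-0.024, -0.034, 0, 0], [-0.024, -0.034, 0, 0], [-0.024, -0.034, 0, 0], [-0.024, -0.034, 0, 0], [-0.024, -0.034, 0, 0], [-0.024, -0.034, 0, 0], [-0.024, -0.034, 0, 0], [-0.024, -0.034, 0, 0], [-0.024, -0.034, 0, 0], [-0.024, -0.034, 0, 0], [-0.024, -0.034, 0, 0], [-0.024, -0.034, 0, 0], [0, 0, 0, 0], [0, 0, 0, 0], [0, 0, 0, 0]]], "grip": -1}}

```text
clock: 2.0
ee_pos: [0.468, 0.2363, 0.3153]
eef_rot: [-0.055, 0.998, 0.0, -0.0]
ft_force: [-0.3, -0.4, -0.9]
grip_width: 0.0001
grasp_force: 0.0
```

```bash
python3 - <<'E'
from m import *
s=status.read_state(); im=viewer.read_camera("wrist"); cv2.imwrite("pics/w1.png",im[:,:,::-1])
print(s["clock"],s["ee_pos"],s["eef_rot"],s["joint_pos"].round(2),s["ft_force"])
meas("wrist",im,s)
E
```

```text
2.0 [0.46803048 0.23625419 0.31525198] [-5.51813019e-02  9.98476282e-01  5.02095481e-05 -3.69218158e-04] [ 0.46  0.1   1.7   0.    1.35 -1.22] [-0.32867691 -0.42926869 -0.86218893]
yellow [138. 198.] 22496.0 [511.4  91.9] [160.8 184.7] 6.3
yellow [211.  52.] 96.5 [352.7 159.5] [16.5  7.4] 52.4
red [140. 198.] 1514.5 [510.3  87.8] [42.8 50.4] 6.3
blue [152. 318.] 63.0 [697.3  85. ] [ 9.8 24.5] 6.3
hole [510.5  86.3] [109.8 111.9] 7.0
```

View pics/w1.png

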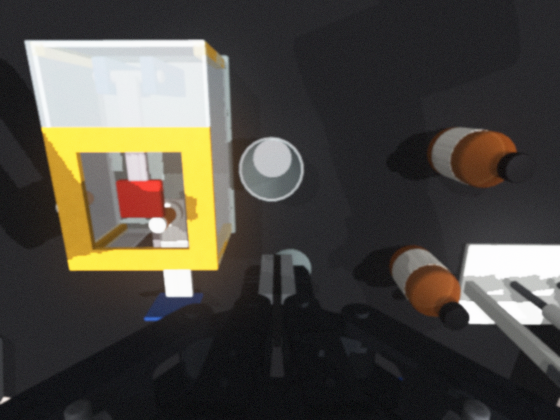

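Emit:
{"method": "carry_out", "body": {"motion": [[[-0.0332, -0.0192, 0, 0], [-0.0332, -0.0192, 0, 0], [-0.0332, -0.0192, 0, 0], [-0.0332, -0.0192, 0, 0], [-0.0332, -0.0192, 0, 0], [-0.0332, -0.0192, 0, 0], [-0.0332, -0.0192, 0, 0], [-0.0332, -0.0192, 0, 0], [0, 0, 0.033, 0], [0, 0, 0.033, 0], [0, 0, 0.033, 0], [0, 0, 0.033, 0], [0, 0, 0.033, 0], [0, 0, 0.033, 0], [0, 0, 0.033, 0], [0, 0, 0.033, 0], [0, 0, 0, 0], [0, 0, 0, 0], [0, 0, 0, 0]]]}}

```text
clock: 3.95
ee_pos: [0.7509, 0.1134, 0.0539]
eef_rot: [-0.055, 0.998, 0.0, 0.002]
ft_force: [1.2, 0.3, 0.5]
grip_width: 0.0
grasp_force: 0.0
```

```bash
python3 - <<'E'
from m import *
s=status.read_state(); im=viewer.read_camera("scene"); cv2.imwrite("pics/s2.png",cv2.resize(im[150:310,200:420,::-1],None,fx=3,fy=3))
print(s["clock"],s["ee_pos"],s["ft_force"])
E
```

```text
3.95 [0.75087757 0.11336057 0.05388461] [1.19035366 0.27080549 0.54029876]
```

View pics/s2.png

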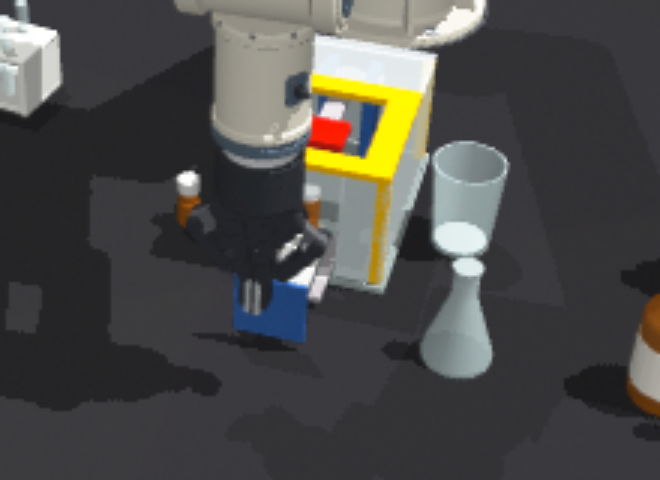

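Emit:
{"method": "carry_out", "body": {"motion": [[[0.009, 0, 0, 0], [0.009, 0, 0, 0], [0.009, 0, 0, 0], [0.009, 0, 0, 0], [0.009, 0, 0, 0], [0.009, 0, 0, 0], [0.009, 0, 0, 0], [0.009, 0, 0, 0], [0, 0, 0, 0], [0, 0, 0, 0]]]}}

```text
clock: 5.0
ee_pos: [0.6781, 0.1045, 0.0517]
eef_rot: [-0.055, 0.998, 0.0, 0.0]
ft_force: [0.6, 0.9, 0.2]
grip_width: -0.0001
grasp_force: 0.0
```

Emit:
{"method": "carry_out", "body": {"motion": [[[0.004, 0, 0, 0], [0.004, 0, 0, 0], [0.004, 0, 0, 0], [0, 0, 0, 0], [0, 0, 0, 0]]]}}

```text
clock: 5.5
ee_pos: [0.666, 0.1032, 0.0515]
eef_rot: [-0.055, 0.998, -0.0, 0.0]
ft_force: [-0.3, 0.4, -0.1]
grip_width: -0.0
grasp_force: 0.0
```

Emit:
{"method": "carry_out", "body": {"motion": [[[0.002, 0, 0, 0], [0.002, 0, 0, 0], [0, 0, 0, 0]]]}}

```text
clock: 5.8
ee_pos: [0.6617, 0.1027, 0.0514]
eef_rot: [-0.055, 0.998, -0.0, -0.0]
ft_force: [0.4, 0.1, 0.1]
grip_width: 0.0001
grasp_force: 0.0
```

```bash
python3 - <<'E'
from m import *
s=status.read_state(); im=viewer.read_camera("scene"); cv2.imwrite("pics/s3.png",cv2.resize(im[150:310,200:420,::-1],None,fx=3,fy=3))
print(s["clock"],s["ee_pos"],s["ft_force"])
E
```

```text
5.8 [0.66171298 0.10266973 0.05142611] [0.44752821 0.0882701  0.14552177]
```

View pics/s3.png

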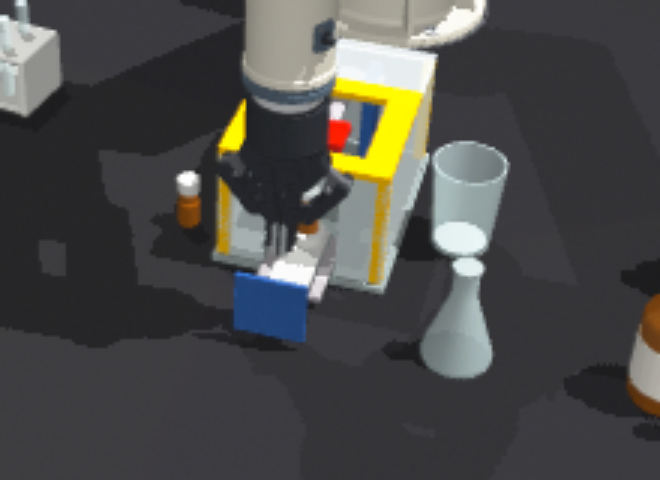

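```bash
python3 - <<'E'
from m import *
p=viewer.camera_params("scene")
def pr(*X): 
    q=cv2.projectPoints(np.array(X,float),p["rvec"],p["tvec"],p["K"],None)[0][:,0]; return ((q-[200,150])*3).round()
print("tcp",pr((.7509,.1134,.0539),(.6617,.1027,.0514)))
o=np.array([.510,.087]);u=np.array([.994,.11]);v=np.array([-.11,.994])
for d in(.145,.195,.205,.25):
    print(d,pr(*[(*(o+u*d+v*y),z) for y in(-.035,.035) for z in(.012,.08)]).tolist())
im=viewer.read_camera("scene"); 
b=masks(im)["blue"].copy(); b[:220]=0; b[:, :260]=0; b[:,330:]=0
for c in blobs(b): print("blue",((cv2.boxPoints(cv2.minAreaRect(c))-[200,150])*3).round().tolist())
s=status.read_state(); w=viewer.read_camera("wrist"); cv2.imwrite("pics/w3.png",w[:,:,::-1]); print(s["clock"])
E
```

```text
tcp [[251. 337.]
 [277. 279.]]
0.145 [[244.0, 298.0], [245.0, 244.0], [313.0, 313.0], [317.0, 258.0]]
0.195 [[229.0, 331.0], [230.0, 276.0], [300.0, 346.0], [303.0, 291.0]]
0.205 [[226.0, 338.0], [227.0, 282.0], [297.0, 353.0], [301.0, 298.0]]
0.25 [[211.0, 369.0], [212.0, 313.0], [285.0, 385.0], [288.0, 329.0]]
blue [[223.0, 324.0], [235.0, 270.0], [315.0, 287.0], [302.0, 342.0]]
5.9
```

View pics/w3.png

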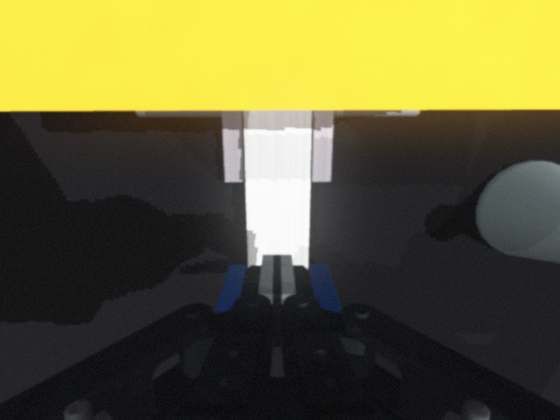

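Emit:
{"method": "carry_out", "body": {"motion": [[[0, 0, -0.035, 0], [0, 0, -0.035, 0], [-0.03, 0, 0, 0], [-0.03, 0, 0, 0], [-0.03, 0, 0, 0], [0, 0, 0.03, 0], [0, 0, 0.03, 0], [0, 0, 0.02, 0], [0, 0, 0.015, 0], [0, 0, 0, 0], [0, 0, 0, 0]]], "grip": -1}}

```text
clock: 7.05
ee_pos: [0.7519, 0.1126, 0.027]
eef_rot: [-0.055, 0.998, 0.0, 0.0]
ft_force: [-0.2, 0.1, 0.8]
grip_width: 0.0002
grasp_force: 0.0
```

```bash
python3 - <<'E'
from m import *
s=status.read_state(); im=viewer.read_camera("scene"); cv2.imwrite("pics/s4.png",cv2.resize(im[190:290,240:360,::-1],None,fx=5,fy=5,interpolation=cv2.INTER_CUBIC))
print(s["clock"],s["ee_pos"],s["ft_force"])
p=viewer.camera_params("scene"); print(((cv2.projectPoints(s["ee_pos"],p["rvec"],p["tvec"],p["K"],None)[0].ravel()-[240,190])*5).round())
E
```

```text
7.05 [0.7519015  0.11264478 0.02703052] [-0.15528721  0.10186114  0.80260784]
[215. 400.]
```

View pics/s4.png

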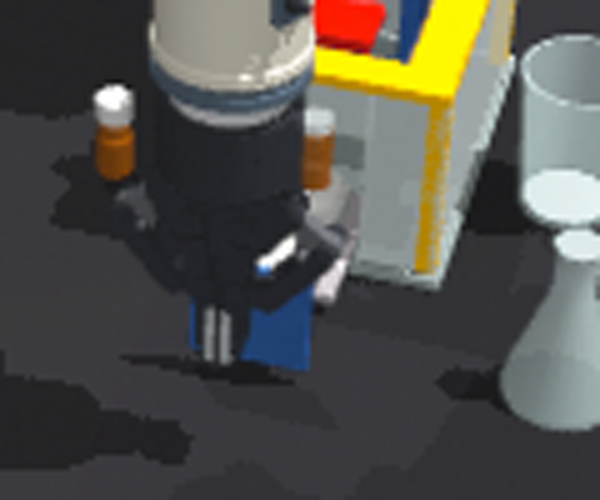

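Emit:
{"method": "carry_out", "body": {"motion": [[[0.01, 0, 0, 0], [0.01, 0, 0, 0], [0.01, 0, 0, 0], [0.008, 0, 0, 0], [0.008, 0, 0, 0], [0.008, 0, 0, 0], [0.008, 0, 0, 0]]]}}

```text
clock: 7.8
ee_pos: [0.6898, 0.1057, 0.0269]
eef_rot: [-0.055, 0.998, 0.0, 0.001]
ft_force: [2.4, 0.4, 1.8]
grip_width: 0.0002
grasp_force: 1.0
```

Emit:
{"method": "carry_out", "body": {"motion": [[[0.004, 0, 0, 0], [0.004, 0, 0, 0], [0.004, 0, 0, 0]]]}}

```text
clock: 8.1
ee_pos: [0.678, 0.1044, 0.0266]
eef_rot: [-0.055, 0.998, -0.0, 0.0]
ft_force: [1.4, -0.6, 1.5]
grip_width: -0.0002
grasp_force: 0.9
```

```bash
python3 - <<'E'
from m import *
s=status.read_state(); im=viewer.read_camera("scene"); cv2.imwrite("pics/s5.png",cv2.resize(im[190:290,240:360,::-1],None,fx=5,fy=5,interpolation=cv2.INTER_CUBIC))
print(s["clock"],s["ee_pos"],s["ft_force"])
b=masks(im)["blue"].copy(); b[:220]=0; b[:, :260]=0; b[:,330:]=0
for c in blobs(b): print("blue",((cv2.boxPoints(cv2.minAreaRect(c))-[200,150])*3).round().tolist(), cv2.contourArea(c))
E
```

```text
8.1 [0.67798353 0.10442763 0.02663622] [ 1.35941645 -0.61838556  1.46627936]
blue [[236.0, 305.0], [246.0, 250.0], [321.0, 265.0], [311.0, 320.0]] 298.5
```

Emit:
{"method": "carry_out", "body": {"motion": [[[0.004, 0, 0, 0], [0.004, 0, 0, 0], [0.002, 0, 0, 0], [0.001, 0, 0, 0]]]}}

```text
clock: 8.55
ee_pos: [0.6667, 0.1032, 0.0264]
eef_rot: [-0.055, 0.998, -0.0, -0.0]
ft_force: [0.9, -0.2, -0.2]
grip_width: 0.0001
grasp_force: 0.8
```

Emit:
{"method": "carry_out", "body": {"motion": [[[0.001, 0, 0, 0], [0.001, 0, 0, 0], [0.001, 0, 0, 0]]]}}

```text
clock: 8.85
ee_pos: [0.665, 0.103, 0.0265]
eef_rot: [-0.055, 0.998, 0.0, 0.001]
ft_force: [7.9, 0.3, -4.3]
grip_width: -0.0002
grasp_force: 3.8
```

Emit:
{"method": "carry_out", "body": {"motion": [[[0.001, 0, 0, 0], [0.001, 0, 0, 0], [0, 0, 0, 0]]]}}

```text
clock: 9.15
ee_pos: [0.6652, 0.103, 0.0267]
eef_rot: [-0.055, 0.998, 0.0, 0.003]
ft_force: [12.1, 0.9, -8.6]
grip_width: -0.0001
grasp_force: 6.1
```

```bash
python3 - <<'E'
from m import *
s=status.read_state(); im=viewer.read_camera("scene"); cv2.imwrite("pics/s6.png",cv2.resize(im[190:290,240:360,::-1],None,fx=5,fy=5,interpolation=cv2.INTER_CUBIC))
print(s["clock"],s["ee_pos"],s["ft_force"])
E
```

```text
9.15 [0.66515127 0.10303937 0.02666284] [12.08463992  0.89658139 -8.60672471]
```

View pics/s6.png

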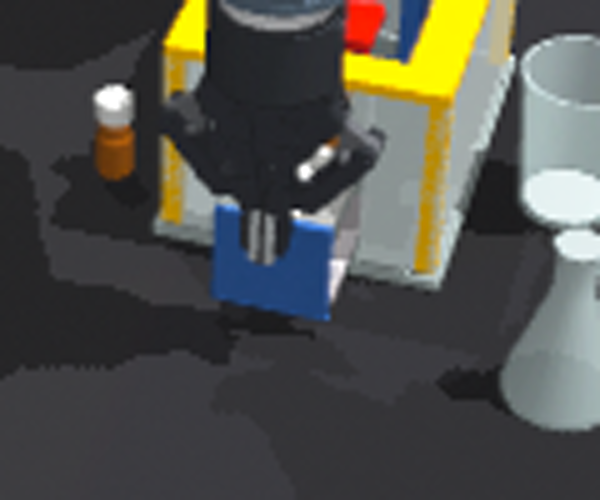

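Emit:
{"method": "carry_out", "body": {"motion": [[[-0.015, 0, 0, 0], [-0.02, 0, 0, 0], [0, 0, -0.04, 0], [0, 0, -0.05, 0], [0, 0, -0.05, 0], [0, 0, -0.05, 0], [0, 0, -0.02, 0], [0.03, 0, 0, 0], [0.04, 0, 0, 0], [0.04, 0, 0, 0], [0.04, 0, 0, 0], [0.034, 0, 0, 0], [0, 0.001, 0, 0], [0, 0, 0, 0], [0, 0, 0, 0]]]}}

```text
clock: 10.7
ee_pos: [0.5148, 0.0875, 0.2367]
eef_rot: [-0.055, 0.998, 0.0, 0.0]
ft_force: [-0.3, -0.5, 0.7]
grip_width: -0.0002
grasp_force: 0.0
```

```bash
python3 - <<'E'
from m import *
s=status.read_state(); im=viewer.read_camera("scene"); t=viewer.read_camera("top"); w=viewer.read_camera("wrist")
print(s["clock"],s["ee_pos"],s["ft_force"])
d=s["ee_pos"][:2]-[.510,.087]; print(d@[.994,.11],d@[-.11,.994])
print("scene"); 
b=masks(im)["blue"].copy(); b[:220]=0; b[:, :260]=0; b[:,330:]=0
for c in blobs(b): print("blue",((cv2.boxPoints(cv2.minAreaRect(c))-[200,150])*3).round().tolist())
meas("wrist",w,s)
cv2.imwrite("pics/c7.png",np.hstack([cv2.resize(im[130:290,220:360],(525,600)),cv2.resize(w[:300],(275,147))[[0]*0+list(range(147))+[0]*453]])[:,:,::-1])
E
```

```text
10.7 [0.51477359 0.0874954  0.23669966] [-0.3476346  -0.50624302  0.6708128 ]
0.004799441547468613 -3.267051772145794e-05
scene
blue [[238.0, 296.0], [249.0, 242.0], [325.0, 258.0], [315.0, 311.0]]
yellow [276. 184.] 37147.0 [512.2  86.3] [161.6 173. ] 6.4
red [276. 188.] 2644.5 [511.   86.1] [43.8 50.2] 6.3
hole [511.7  85.9] [111.1 110.4] 6.4
```

View pics/c7.png

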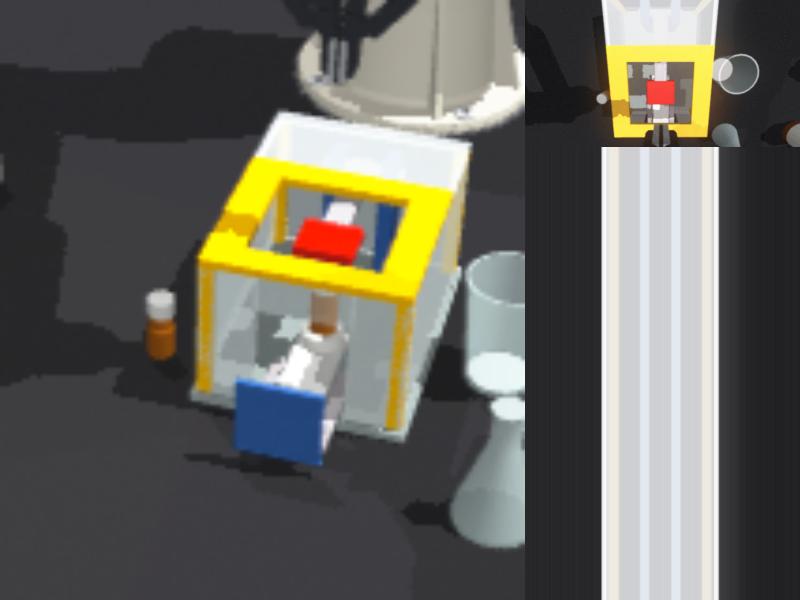

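Emit:
{"method": "carry_out", "body": {"motion": [[[0.001, 0, 0.03, 0], [0, 0, 0.03, 0], [0, 0, 0.03, 0], [0, 0, 0.01, 0], [0, 0, 0.008, 0], [0, 0, 0, 0]]]}}

```text
clock: 11.45
ee_pos: [0.513, 0.0872, 0.1282]
eef_rot: [-0.055, 0.998, -0.0, -0.0]
ft_force: [0.1, -0.4, -0.4]
grip_width: -0.0003
grasp_force: 0.0
```

Emit:
{"method": "carry_out", "body": {"motion": [[[0, 0, 0.006, 0], [0, 0, 0.006, 0], [0, 0, 0.006, 0]]]}}

```text
clock: 11.75
ee_pos: [0.5133, 0.0873, 0.1107]
eef_rot: [-0.055, 0.998, 0.0, 0.001]
ft_force: [0.2, -0.5, 0.5]
grip_width: -0.0002
grasp_force: 0.0
```

Emit:
{"method": "carry_out", "body": {"motion": [[[0, 0, 0.005, 0], [0, 0, 0.005, 0], [0, 0, 0.004, 0]]]}}

```text
clock: 12.05
ee_pos: [0.5127, 0.0872, 0.096]
eef_rot: [-0.055, 0.998, -0.0, -0.0]
ft_force: [-0.9, -0.0, -0.2]
grip_width: 0.0001
grasp_force: 0.0
```

```bash
python3 - <<'E'
from m import *
s=status.read_state(); im=viewer.read_camera("scene")
print(s["clock"],s["ee_pos"],s["ft_force"])
cv2.imwrite("pics/s8.png",cv2.resize(im[130:260,240:380,::-1],(646,600),interpolation=cv2.INTER_CUBIC))
E
```

```text
12.05 [0.51273534 0.08719279 0.09603733] [-0.94238334 -0.02195335 -0.22897737]
```

View pics/s8.png

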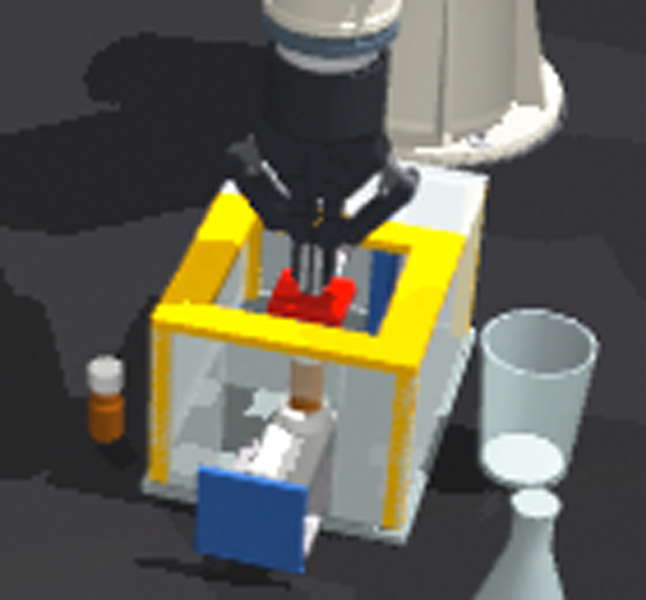

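Emit:
{"method": "carry_out", "body": {"motion": [[[0, 0, 0.004, 0], [0, 0, 0.004, 0], [0, 0, 0.004, 0], [0, 0, 0.004, 0]]]}}

```text
clock: 12.5
ee_pos: [0.5137, 0.0873, 0.0806]
eef_rot: [-0.055, 0.998, 0.0, 0.001]
ft_force: [1.2, -0.1, 5.0]
grip_width: 0.0
grasp_force: 2.2
```

Emit:
{"method": "carry_out", "body": {"motion": [[[0, 0, 0.003, 0], [0, 0, 0.003, 0], [0, 0, 0.002, 0]]]}}

```text
clock: 12.8
ee_pos: [0.5135, 0.0873, 0.0725]
eef_rot: [-0.055, 0.998, 0.0, 0.001]
ft_force: [2.3, 0.2, 5.4]
grip_width: -0.0001
grasp_force: 2.7
```

Emit:
{"method": "carry_out", "body": {"motion": [[[0, 0, 0.002, 0], [0, 0, 0.001, 0], [0, 0, 0.001, 0]]]}}

```text
clock: 13.1
ee_pos: [0.5132, 0.0873, 0.0686]
eef_rot: [-0.055, 0.998, 0.0, 0.0]
ft_force: [3.0, 0.8, 5.1]
grip_width: -0.0
grasp_force: 2.9
```

Emit:
{"method": "carry_out", "body": {"motion": [[[0, 0, 0.001, 0], [0, 0, 0.001, 0], [0, 0, 0, 0]]]}}

```text
clock: 13.4
ee_pos: [0.5131, 0.0872, 0.0667]
eef_rot: [-0.055, 0.998, 0.0, 0.0]
ft_force: [2.2, -0.7, 7.1]
grip_width: 0.0001
grasp_force: 3.8
```

Emit:
{"method": "carry_out", "body": {"motion": [[[0, 0, 0.001, 0], [0, 0, 0.001, 0], [0, 0, 0, 0]]]}}

```text
clock: 13.7
ee_pos: [0.5131, 0.0873, 0.0658]
eef_rot: [-0.055, 0.998, 0.0, 0.0]
ft_force: [-3.1, -1.2, 21.6]
grip_width: -0.0002
grasp_force: 10.5
```

Emit:
{"method": "carry_out", "body": {"motion": [[[0, 0, 0.001, 0], [0, 0, 0.001, 0], [0, 0, 0, 0]]]}}

```text
clock: 14.0
ee_pos: [0.5132, 0.0873, 0.0649]
eef_rot: [-0.055, 0.998, 0.0, 0.0]
ft_force: [-8.1, -1.9, 37.2]
grip_width: -0.0
grasp_force: 17.5
```

Emit:
{"method": "carry_out", "body": {"motion": [[[0, 0, -0.001, 0], [0, 0, 0, 0], [0, 0, 0, 0], [0, 0, 0, 0], [0, 0, 0, 0], [0, 0, 0, 0], [0, 0, 0, 0], [0, 0, 0, 0], [0, 0, 0, 0], [0, 0, 0, 0], [0, 0, 0, 0], [0, 0, 0, 0], [0, 0, 0, 0], [0, 0, 0, 0], [0, 0, 0, 0]]]}}

```text
clock: 15.5
ee_pos: [0.5132, 0.0873, 0.0654]
eef_rot: [-0.055, 0.998, 0.0, 0.0]
ft_force: [-3.7, -0.6, 29.3]
grip_width: 0.0
grasp_force: 13.7
```

Emit:
{"method": "carry_out", "body": {"motion": [[[0, 0, 0, 0], [0, 0, 0, 0], [0, 0, 0, 0], [0, 0, 0, 0], [0, 0, 0, 0], [0, 0, 0, 0], [0, 0, 0, 0], [0, 0, 0, 0], [0, 0, 0, 0], [0, 0, 0, 0], [0, 0, 0, 0]]]}}

```text
clock: 16.6
ee_pos: [0.5132, 0.0873, 0.0654]
eef_rot: [-0.055, 0.998, 0.0, 0.0]
ft_force: [-5.3, -0.5, 29.0]
grip_width: 0.0003
grasp_force: 13.7
```

Emit:
{"method": "carry_out", "body": {"motion": [[[0, 0, -0.006, 0], [0, 0, -0.01, 0], [0, 0, -0.01, 0], [0, 0, -0.02, 0], [0, 0, -0.03, 0], [0, 0, -0.04, 0], [0, 0, -0.04, 0], [0, 0, -0.04, 0], [0, 0, 0, 0], [0, 0, 0, 0], [0, 0, 0, 0]]]}}

```text
clock: 17.7
ee_pos: [0.5113, 0.087, 0.258]
eef_rot: [-0.055, 0.998, -0.0, -0.002]
ft_force: [-0.1, -0.3, 0.3]
grip_width: 0.0003
grasp_force: 0.0
```

```bash
python3 - <<'E'
from m import *
s=status.read_state(); im=viewer.read_camera("scene"); w=viewer.read_camera("wrist")
print(s["clock"],s["ee_pos"],s["ft_force"])
meas("wrist",w,s)
cv2.imwrite("pics/s9.png",cv2.resize(im[130:290,220:380,::-1],(600,600),interpolation=cv2.INTER_CUBIC))
E
```

```text
17.7 [0.51126074 0.08697189 0.25798265] [-0.07173291 -0.26418631  0.3094274 ]
yellow [276. 183.] 32411.5 [512.1  86.2] [161.5 173.1] 6.4
red [276. 187.] 2286.5 [510.4  85.9] [44. 50.] 6.3
hole [510.6  86. ] [109.9 109.8] 6.4
```

View pics/s9.png

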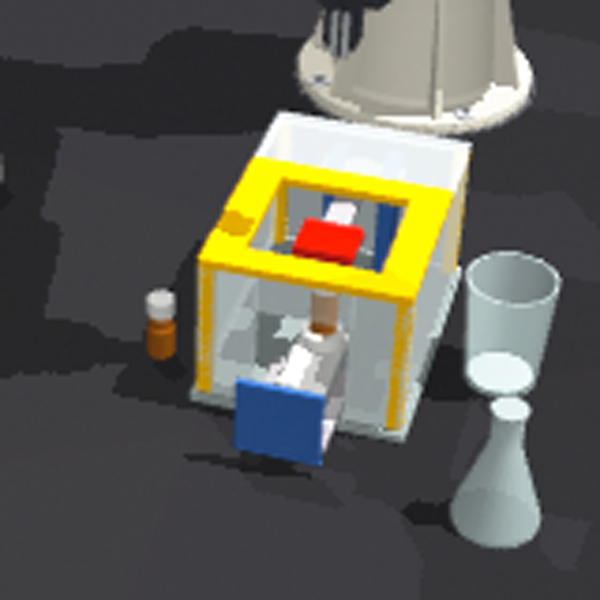

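The lever pad is back up at its rest size and place (about 330,240). The blue plate is home (280,422), the loose glassware stands where it was, and the gripper is clear.

```bash
python3 -c "
from cell import robot
print(robot.hand_in())"
```

```text
the job is handed in; nothing more can be done
None
```

The job is handed in: I pushed the shuttle home to its stop, pressed the red lever to its stop and held it over two seconds, and it sprang back up on release; no sign of guard contact or anything displaced (a first push went over the plate's top without moving it, so I repeated it lower).

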